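# Lift a freshly varnished game figure out of its display case with tongs

## Task

On the game shop's counter, raise the clear hood of the display case by its front tab to about 60 degrees from closed and leave it standing there, so that its lamp strip lights the figures. The wizard figure (the tall one with the pointed hat) has fresh varnish and must not be touched by the robot: pick up the spring tongs, close their jaws on the wizard and lift it clear of the case, about 5 cm above where it stood. Finish while still holding it lifted in the tongs, with the hood still at its angle and the other things left where they are.

Things in the scene. Friction and masses are not known exactly. Their poses are not given: they have to be found in the camera images.
- case: Display case, fixed. Black flat base 170 x 280 x 22 mm (x, y, z), no rim; origin at the centre of its underside, x towards its back (hinge side), -x its front (facing the robot), z up. Over it a clear hood with dark edge strips, 150 deep x 260 wide x 80 high. Two figures stand on the base 20 mm in front of its middle, about 65 mm left and right of it (sides vary), reached from the front.
- hood (a joint): Hinge of the hood along its back lower edge, rad: 0 closed, grows as the front rises, stop at 1.75. Stiff (friction about 0.4 N m; hood 0.28 kg): it stays where it is left. It may start a little open (up to 0.2). When raised, the whole hood lies above the plane that rises at this angle from the hinge line towards the front.
- hood_handle (a point): Pinch point of the hood's tab: aluminium bar sticking out 40 mm forwards from the hood's front face, 16 mm wide along the case's y, 14 mm thick; the point is on its centre line, 24 mm out. Closed, it lies 174 mm in front of the hinge and 70 mm above it (92 mm above the counter). Pinched from above across y, it turns between the fingers as the hood rises.
- hood_hinge (a point): Middle of the hood's hinge line, 75 mm behind the case's origin and 22 mm above the counter; the line runs along the case's y.
- wizard: Grey resin figure, 68 mm tall, 40 g: round foot 32 mm across and 7 mm high, plain upright round robe 26 mm across from 10 to 42 mm above the underside, then a neck and a pointed hat (brim 24 mm). Origin at the centre of its underside, z up. Close the tongs on the robe. The arm and fingers must not touch it.
- tower: Grey resin castle tower figure, 50 mm tall, 36 mm across, with a flat battlement top. Bystander. Origin at the centre of its underside.
- tongs: Steel spring tongs lying on edge, 95 g, balanced near the origin: on the counter midway between the grips, x towards the jaws, z up. Spine 100 mm behind; two flat straps 22 mm high, with black grip plates 60 long x 28 high (x -30 to 30) and flat jaws 40 long x 24 high centred 110 mm ahead. At rest 51 mm wide over the grips at the origin, jaws 62 mm apart inside; springs open when let go.
- tongs_jaws (a point): Point midway between the jaws, half up: 110 mm ahead of the tongs' origin, 12 mm above their lower edge. Squeezing the grips closes the jaws, 2.2 mm per mm. Width over the grips at the origin 45 mm: jaws 49 mm apart (spring 7 N on each finger, enough to carry them open); 40 mm: 38 mm; about 35 mm: closed on the 26 mm robe (spring 11 N; squeeze with 25 N).
- varnish: Amber varnish jar with black cap, 34 mm across, 55 mm high. Bystander. Origin at the centre of its underside.
- deckbox: Blue card deck box, 95 x 70 x 40 mm, lying flat. Bystander. Origin at the centre of its underside.
- die: White 22 mm die. Bystander. Origin at the centre of its underside.

How it is judged:
On the way, in this order (a step that is already met when the one before it is completed fails the run):
1. the hood stands by itself between 50 and 70 degrees, let go (value of joint hood between 0.873 and 1.222 rad and contact force between the arm and case below 0.1 N), for 0.3 s.
2. the tongs are gripped and lifted off the counter (contact force between the fingers and tongs above 1 N and height (world z) of tongs above 0.015 m), for 0.2 s.
3. the wizard is lifted in the tongs, clear of the case (contact force between the fingers and tongs above 1 N and contact force between tongs and wizard above 0.3 N and contact force between each of wizard, tongs and case below 0.05 N and contact force between wizard and the arm below 0.05 N and contact force between wizard and tower below 0.05 N and z of wizard in the frame of case above 0.052 m), for 0.2 s.
At the end, for the whole second after the job is handed in: Fingers grip the tongs, the tongs the wizard: underside 30 mm or more above the case base, at rest; neither touches case, hood or tower; the arm does not touch the wizard; hood between 50 and 70 degrees (0.873 to 1.222 rad); tower upright (all of step 3 and value of joint hood between 0.873 and 1.222 rad and contact force between wizard and the fingers below 0.05 N and linear speed of wizard below 0.03 m/s and angle between tower's own z axis and vertical below 0.2 rad); the arm keeps its last pose, push and grip.
It fails at once if the robot's arm or fingers touch the wizard (contact force between any of the arm, the fingers and wizard above 0.1 N).
It fails at once if the tower, jar, deck box or die is moved by more than 20 mm (distance of any of tower, varnish, deckbox, die from where it was at the start of the episode above 0.02 m).
It also fails if it takes over 66 s, if anything falls off the work surface, if the arm or the gripper's body presses on something with over 40 N, if the wrist force passes 120 N, or if a joint passes its speed limit or range.

## Robot

A 6-joint arm with a two-finger parallel gripper is mounted at the origin on the work surface. World frame = base frame: x ahead of the robot, y to its left, z up, the work surface at z = 0. Lengths are in m, angles in rad, forces in N, time in s.
With the tool pointing down it reaches from about 0.375 to 0.9 m from the base axis. Payload 3.1 kg.
Tool frame: the origin (TCP) lies at the very end of the fingers, on their centre line; the grasp point (between the pads) lies 19 mm behind it (env.grip_point_offset is the distance from the TCP to the grasp point, in m); z points along the fingers, y is the line along which they close (so a half turn about z gives the same grasp; the last joint's range is limited). The gripper opens to 87 mm and grips with 3 to 60 N. Pads are 19 mm wide; open, the fingers measure 117 mm over their backs; the gripper's body (75 mm by 190 mm) begins 51 mm behind the grasp point.
Start: joints at [-1.323, 0.527, 1.433, -0, 1.181, -0.178], TCP at [0.259, -0.569, 0.223] pointing down, gripper open.
Joint ranges: [-3.08, 3.08], [-0.75, 2.2], [0.22, 2.44], [-1.43, 4.57], [0, 2.65], [-2.85, 2.85]. Speed limits (rad/s): [2.79, 2.79, 3.14, 3.14, 3.14, 3.14].

## Interface

Orientations are given as a rotation vector (axis times angle).
In Python, from rig import env gives the robot as it stands.
- The arm moves only by the shell command python3 shift.py 'ROWS' [OPENING]. ROWS is rows parted by semicolons, their numbers by spaces, 1 to 8 of them, each of 4 numbers: dx, dy, dz in m, then a turn about the tool's z in rad; each row is the pose to reach, as a shift and turn from the pose commanded when the command began, along the tool's axes at that moment; what a row does not reach only later rows make up. A row lasts 1/12 s, in which the tool goes at most 0.0417 m and 0.125 rad, less where a joint would pass 70% of its speed; a pose out of reach is approached as far as the arm can. OPENING is the finger opening in m, set as the command begins (- or left out keeps the last). The fingers move at their own pace and stop on an object; the grip force is fixed at half the most. Time passes only in rows, so rows that do not move let the fingers close. It prints the time, the measured TCP pose, the force, the opening and the grip force at its end.
- env.observe(): the state, without advancing time (a new reading comes with each control period).
- env.camera(name): name is "scene" or "top" or "wrist"; returns the picture (480x640x3 uint8, blue, green, red); there is no depth.
- env.get_calibration(name): a dict with "fovy" (degrees; the focal length in pixels is half the picture's height over the tangent of half this angle, whatever the lens; pixels are square), "cx", "cy" (the principal point, pixels), "R" (3x3) and "t" (3): a world point X has camera coordinates R X + t. Camera axes: x right, y down, z forward; pixel columns grow to the right and rows downward; lengths in m; the calibration is good to about 2 mm. A picture is of the moment at which its call begins: read the wrist's pose just before it. get_calibration takes no time and is no camera call; for the wrist camera it gives the pose at the moment of the call.
- env.sign_off(): hands the job in; it is judged then, once.
The state is a dict: "clock": time; "q": joint angles; "dq": joint speeds; "joint_torque": joint torques, N m; "position": TCP position; "eef_rot": TCP orientation; "ft_force": force on the tool from outside, world axes, zero at the start; "moment": the same for the moment, N m; "gripper_width": finger opening in m; "grip_force": force on a finger pad.
Only numpy, scipy, OpenCV 4.12 (cv2) and the standard library are available. Lean on these libraries where they do the work, as an engineer would, in place of code of your own. Each camera call takes 0.05 s, during which the arm holds its last target. There are 200 camera calls.

## Working session

There is one attempt and no reset: what is moved stays moved. The work goes in short steps, Python scripts to look and compute and a shell command to move; the robot and the scene stay as the last step left them, time stands still between calls to the robot, and variables do not carry over. Pictures are saved under pics/ and viewed, at most 10 in all, crops included, and the job is handed in when it is done.

```bash
ls; mkdir -p pics
python3 - <<'E'
from rig import env
import cv2
print(env.observe()); 
for n in("scene","top"):
    cv2.imwrite(f"pics/{n}0.png",env.camera(n)); c=env.get_calibration(n); print(n,c)
E
```

```text
pics
rig.py
shift.py
{'clock': 0.0, 'q': array([-1.32249047e+00,  5.28479139e-01,  1.43390845e+00, -1.40655541e-05,
        1.18140658e+00, -1.78491887e-01]), 'dq': array([ 6.95855589e-04,  1.22624198e-03,  1.53507704e-03, -9.84029556e-06,
        1.05512285e-03,  8.53821572e-04]), 'joint_torque': array([-1.43524649e-03, -4.40047109e+01, -1.76590580e+01,  6.31056377e-02,
        5.81152167e-02, -1.76462609e-04]), 'position': array([ 0.25856625, -0.56819184,  0.22156172]), 'eef_rot': array([-3.06817949e+00, -6.64877931e-01,  1.41007737e-04]), 'ft_force': array([-0.29959225,  0.29749113,  0.73556474]), 'moment': array([ 0.03659728, -0.04294256, -0.0418512 ]), 'grip_force': 0.0, 'gripper_width': 0.08717268921675131}
scene {'fovy': 57.03705158406942, 'cx': 320.38584061501683, 'cy': 236.3088222501385, 'R': array([[ 0.03550601,  0.99925367, -0.01521258],
       [ 0.61818535, -0.03392105, -0.78530009],
       [-0.78523003,  0.01847868, -0.61892838]]), 't': array([-0.01063504, -0.29249345,  1.32410301])}
top {'fovy': 45.83098616325357, 'cx': 318.6618918964916, 'cy': 237.1033621835933, 'R': array([[ 0.00874205, -0.99987782, -0.01295854],
       [-0.99728382, -0.00777013, -0.07324352],
       [ 0.07313388,  0.01356364, -0.9972299 ]]), 't': array([0.00254598, 0.56364127, 1.42189495])}
```

View pics/scene0.png

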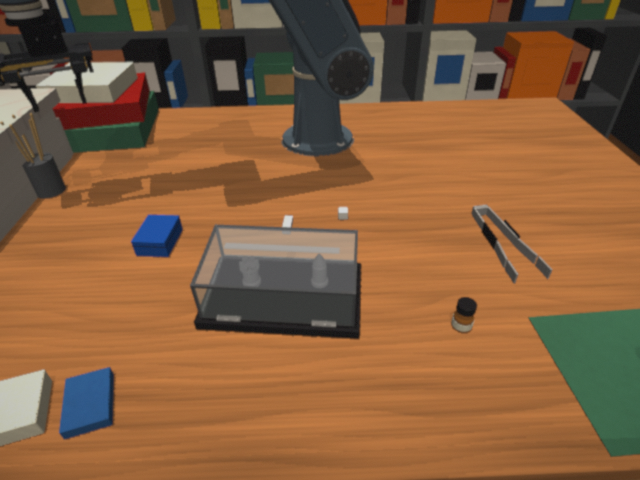

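View pics/top0.png

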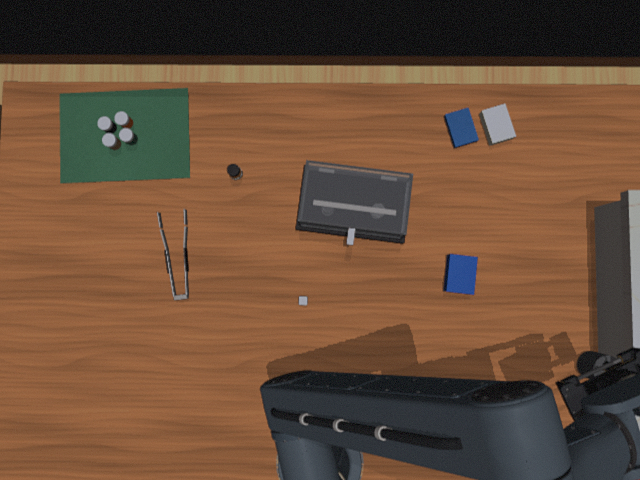

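The scene view shows the case at (280,280) with the wizard on its right at (319,270) and the tower at (250,272). The tongs are at (510,240), jaws towards the camera. In the top view the tab is at (350,236), the tongs run from (180,297) to (172,212), and the die is at (303,300). I'll enlarge both.

Run:
```python
import cv2
t=cv2.imread("pics/top0.png")[150:310,145:425]; cv2.imwrite("pics/topc.png",cv2.convertScaleAbs(cv2.resize(t,(784,448),interpolation=cv2.INTER_CUBIC),alpha=1.6))
s=cv2.imread("pics/scene0.png")[195:345,185:375]; cv2.imwrite("pics/scenec.png",cv2.convertScaleAbs(cv2.resize(s,(760,600),interpolation=cv2.INTER_CUBIC),alpha=1.6))
```

```text
(no output)
```

View pics/topc.png

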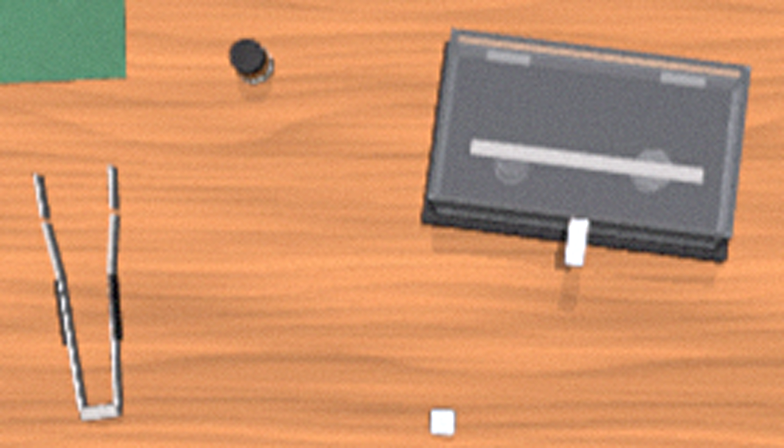

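View pics/scenec.png

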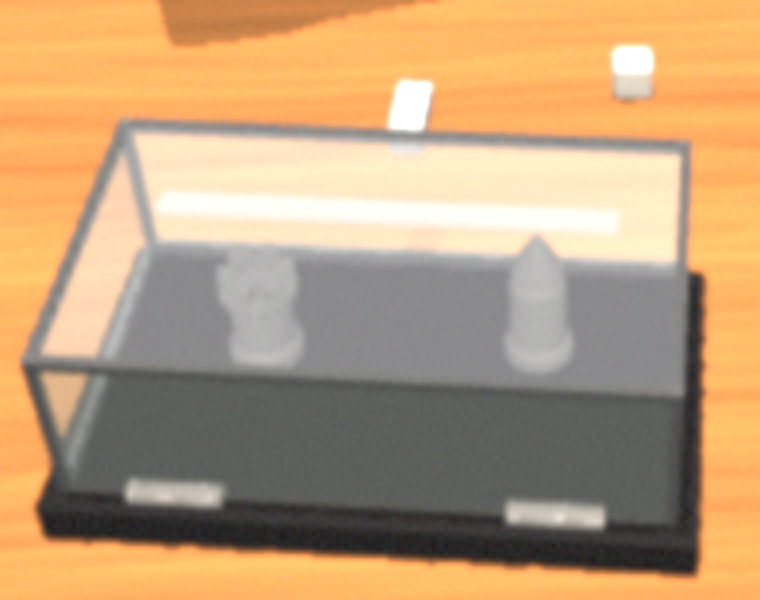

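The top crop shows the case turned slightly, with its front corners at (423,222) and (725,260), the tab ending at (574,265), the tongs' spine at (101,413) and the jaw tips at (37,175) and (112,168). The scene crop has the wizard's hat tip at (537,237), on the +y side. I'll fit the poses from these points.

```bash
cat > h.py <<'E'
import numpy as np
from rig import env
from scipy.optimize import least_squares
from scipy.spatial.transform import Rotation as Ro
cal={n:env.get_calibration(n) for n in("scene","top")}
def proj(n,X,c=None):
    c=c or cal[n]; p=c["R"]@np.asarray(X)+c["t"]; f=240/np.tan(np.radians(c["fovy"]/2))
    return np.array([c["cx"]+f*p[0]/p[2],c["cy"]+f*p[1]/p[2]])
def ray(n,uv,z,c=None):
    c=c or cal[n]; f=240/np.tan(np.radians(c["fovy"]/2)); C=-c["R"].T@c["t"]
    d=c["R"].T@np.array([(uv[0]-c["cx"])/f,(uv[1]-c["cy"])/f,1]); return C+d*(z-C[2])/d[2]
T=lambda X,Y:("top",(145+X/2.8,150+Y/2.8))
S=lambda X,Y:("scene",(185+X/4,195+Y/4))
def rig2(p,l): c,s=np.cos(p[2]),np.sin(p[2]); return np.array([p[0]+c*l[0]-s*l[1],p[1]+s*l[0]+c*l[1],l[2]])
def hood(p,l): # hood local: hinge frame
    a=p[3]; x,z=l[0],l[2]; return rig2(p,(.075+x*np.cos(a)+z*np.sin(a),l[1],.022-x*np.sin(a)+z*np.cos(a)))
E
python3 - <<'E'
from h import *
B=[(T(423,223),(-.085,.14,0)),(T(725,261),(-.085,-.14,0)),(S(45,536),(.085,-.14,0)),(S(695,572),(.085,.14,0)),(S(43,502),(.085,-.14,.022)),(S(697,533),(.085,.14,.022)),(S(700,273),(-.085,.14,.022))]
H=[(S(123,122),(-.15,-.13,.08)),(S(690,145),(-.15,.13,.08)),(S(30,362),(0,-.13,.08)),(S(686,393),(0,.13,.08)),(T(574,265),(-.19,0,.077)),(T(455,32),(0,.13,.08)),(T(748,68),(0,-.13,.08))]
def res(p): return np.concatenate([proj(o[0],rig2(p,l))-o[1] for o,l in B]+[proj(o[0],hood(p,l))-o[1] for o,l in H])
r=least_squares(res,[.6,-.05,0,.05],loss="soft_l1"); p=r.x
print("case",p.round(4)); print(res(p).reshape(-1,2).round(1).tolist())
print("handle",hood(p,(-.174,0,.07)),"hinge",rig2(p,(.075,0,.022)))
w=ray(*S(537,237),.09); w2=ray(*S(538,371),.022); print("wiz tip",w,"foot near",w2, "exp",rig2(p,(-.02,.065,.022)),"tower exp",rig2(p,(-.02,-.065,.022)))
sp=ray(*T(101.5,413),.022); jt=ray(*T(74.5,171.5),.023); print("tongs",sp,jt,np.linalg.norm(sp-jt))
d=(jt-sp)[:2];print("yaw",np.arctan2(d[1],d[0]),"orig",sp[:2]+d/np.linalg.norm(d)*.098, jt[:2]-d/np.linalg.norm(d)*.13)
print("die",ray(*T(442,422),.022),"jar",ray(*T(247,57),.055))
E
```

```text
case [ 0.6508 -0.0801 -0.1154  0.0274]
[[-1.1, 0.6], [-0.9, 0.3], [-1.0, 0.8], [0.8, 0.6], [-3.0, 0.7], [0.8, 1.7], [0.9, -2.1], [-0.3, -0.4], [-0.3, -1.0], [-1.9, -1.5], [-0.8, -1.6], [-0.8, 0.5], [-2.2, -0.5], [0.1, -0.5]]
handle [ 0.5543947  -0.06897602  0.09673665] hinge [ 0.72526927 -0.08878295  0.022     ]
wiz tip [ 0.6372367  -0.01260543  0.09      ] foot near [ 0.65089666 -0.01375402  0.022     ] exp [ 0.6383855  -0.01327659  0.022     ] tower exp [ 0.62341677 -0.14241193  0.022     ]
tongs [0.40778118 0.35308714 0.022     ] [0.62671001 0.383353   0.023     ] 0.2210132482510095
yaw 0.13737448995450613 orig [0.50485791 0.36650753] [0.49793474 0.36555044]
die [0.40254443 0.04559488 0.022     ] jar [0.72718594 0.22242624 0.055     ]
```

```bash
cat >> h.py <<'E'
def delta(target,yaw):
    o=env.observe(); R=Ro.from_rotvec(o["eef_rot"]).as_matrix(); y=np.arctan2(R[1,0],R[0,0])
    d=R.T@(np.array(target)-o["position"]); t=(y-yaw+np.pi)%(2*np.pi)-np.pi
    print("delta tool",d.round(4),"turn",round(t,4),"yaw",y.round(4),"tilt",R[:,2].round(3),"q",o["q"].round(2),"t",o["clock"])
E
python3 shift.py '0.033 -0.023 0.008 0.07; 0.066 -0.046 0.016 0.14; 0.099 -0.069 0.024 0.21; 0.132 -0.092 0.03 0.28; 0.165 -0.115 0.03 0.35; 0.198 -0.138 0.03 0.42; 0.231 -0.161 0.03 0.49; 0.264 -0.184 0.03 0.542' 0.06
python3 -c "
from h import *
delta([.5514,-.0686,.16],-.1154)"
```

```text
clock: 0.77
position: [0.4233, -0.2901, 0.1922]
eef_rot: [-3.135, 0.186, 0.001]
ft_force: [0.7, 0.6, -0.2]
gripper_width: 0.0601
grip_force: 0.0
delta tool [ 0.101  -0.2352  0.0323] turn -0.0034 yaw -0.1188 tilt [-0.001  0.001 -1.   ] q [-0.82  0.42  1.74  0.    0.98  0.87] t 0.7667
```

```bash
python3 shift.py '0.015 -0.035 0.005 0; 0.03 -0.07 0.01 0; 0.045 -0.105 0.015 0; 0.06 -0.14 0.02 0; 0.075 -0.175 0.025 0; 0.088 -0.205 0.03 0; 0.092 -0.215 0.03 0; 0.092 -0.215 0.03 0'
python3 - <<'E'
from h import *
import cv2
delta([.5514,-.0686,.16],-.1154)
c=env.get_calibration("wrist"); im=env.camera("wrist"); cv2.imwrite("pics/w1.png",im)
print(proj("wrist",[.5544,-.069,.104],c), proj("wrist",[.5386,-.067,.1043],c))
E
```

```text
clock: 1.43
position: [0.5395, -0.0866, 0.162]
eef_rot: [-3.136, 0.174, 0.001]
ft_force: [-0.7, 1.3, -0.5]
gripper_width: 0.0596
grip_force: 0.0
delta tool [ 0.0098 -0.0192  0.002 ] turn 0.0046 yaw -0.1108 tilt [-0.001  0.001 -1.   ] q [-0.36  0.5   1.69  0.    0.95  1.32] t 1.4333
[282.64081215 235.18239389] [282.80523828 260.66591783]
```

View pics/w1.png

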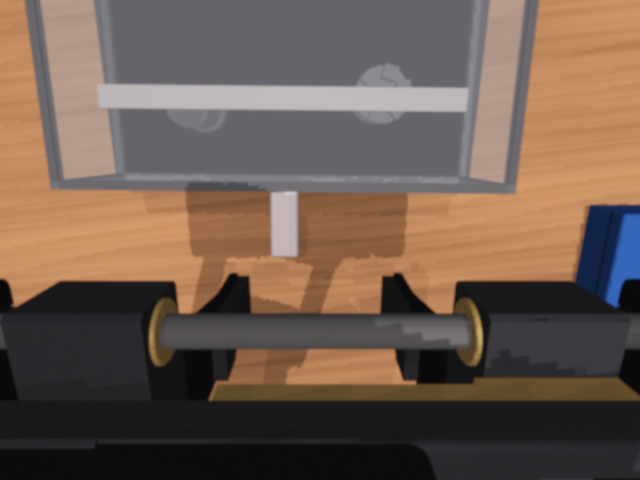

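The wrist view shows the tab from (284,192) to (285,257), about 2 mm from the prediction. I'll line up above it and go down.

```bash
python3 shift.py '0.0115 -0.018 0 0; 0.0115 -0.018 0.02 0; 0.0115 -0.018 0.04 0; 0.0115 -0.018 0.06 0; 0.0115 -0.018 0.072 0; 0.0115 -0.018 0.078 0; 0.0115 -0.018 0.078 0; 0.0115 -0.018 0.078 0'
python3 -c "
from h import *
delta([.553,-.0695,.084],-.1154)"
python3 shift.py '0 0 0 0; 0 0 0 0; 0 0 0 0; 0 0 0 0; 0 0 0 0;0 0 0 0' 0
python3 - <<'E'
from h import *
# arc: start a0, pinch local (-.177,.07)
y=-.1154;p0=None
for a in np.radians([1.6,8,16,24,32,40,48,54,60]):
    x,z=-.177,.07; q=np.array([x*np.cos(a)+z*np.sin(a),-x*np.sin(a)+z*np.cos(a)])
    if p0 is None:p0=q
    print(np.degrees(a).round(),(q-p0).round(4))
E
```

```text
clock: 2.15
position: [0.5524, -0.0739, 0.0848]
eef_rot: [3.136, -0.183, 0.0]
ft_force: [0.3, 1.2, -0.3]
gripper_width: 0.0599
grip_force: 0.0
delta tool [ 0.0001 -0.0044  0.0008] turn -0.0015 yaw -0.1169 tilt [ 0. -0. -1.] q [-0.33  0.64  1.72 -0.    0.79  1.35] t 2.15
clock: 2.65
position: [0.5526, -0.0725, 0.0848]
eef_rot: [3.136, -0.18, 0.001]
ft_force: [-0.5, -0.5, -0.2]
gripper_width: 0.0278
grip_force: 0.0
2.0 [0. 0.]
8.0 [0.0094 0.019 ]
16.0 [0.0241 0.0412]
24.0 [0.0418 0.061 ]
32.0 [0.062  0.0782]
40.0 [0.0844 0.0925]
48.0 [0.1086 0.1035]
54.0 [0.1276 0.1094]
60.0 [0.1471 0.1134]
```

```bash
python3 shift.py '0 -0.002 0 0; 0 -0.002 0 0; 0 -0.002 0 0; 0 -0.002 0 0; 0 -0.002 0 0;0 -0.002 0 0' 0
```

```text
clock: 3.15
position: [0.5528, -0.0692, 0.0845]
eef_rot: [-3.134, 0.182, -0.0]
ft_force: [0.5, 5.6, 1.2]
gripper_width: 0.0156
grip_force: 30.0
```

```bash
python3 shift.py '0.004 -0.001 -0.01 0; 0.009 -0.001 -0.019 0; 0.016 -0.001 -0.03 0; 0.024 -0.001 -0.041 0; 0.033 -0.001 -0.051 0; 0.042 -0.001 -0.061 0; 0.052 -0.001 -0.070 0; 0.062 -0.001 -0.078 0'
python3 shift.py '0.011 0 -0.007 0; 0.022 0 -0.014 0; 0.034 0 -0.020 0; 0.047 0 -0.025 0; 0.057 0 -0.029 0; 0.066 0 -0.031 0; 0.076 0 -0.033 0; 0.085 0 -0.035 0'
python3 shift.py '0 0 0 0;0 0 0 0;0 0 0 0'
```

```text
clock: 3.82
position: [0.6131, -0.0765, 0.1609]
eef_rot: [-3.136, 0.181, 0.007]
ft_force: [1.3, -0.7, -10.1]
gripper_width: 0.0158
grip_force: 30.0
clock: 4.48
position: [0.6959, -0.0865, 0.1957]
eef_rot: [3.136, -0.181, -0.014]
ft_force: [-3.4, 0.3, -4.6]
gripper_width: 0.016
grip_force: 30.0
clock: 4.73
position: [0.6981, -0.0867, 0.196]
eef_rot: [3.136, -0.181, -0.003]
ft_force: [1.6, -1.4, -6.9]
gripper_width: 0.0156
grip_force: 30.0
```

```bash
python3 shift.py '0 0 0 0;0 0 0 0;0 0 0 0;0 0 0 0;0 0 0 0;0 0 0 0;0 0 0 0;0 0 0 0' 0.087
python3 shift.py '0 0 -0.015 0;-0.005 0 -0.035 0;-0.02 0 -0.06 0;-0.04 0 -0.09 0; -0.06 0 -0.1 0;-0.08 0 -0.1 0;-0.08 0 -0.1 0'
python3 -c "
from h import *
delta([.47,.363,.2],.137)"
```

```text
clock: 5.4
position: [0.6989, -0.0865, 0.1977]
eef_rot: [3.136, -0.181, 0.0]
ft_force: [0.3, -0.4, 0.1]
gripper_width: 0.0617
grip_force: 0.0
clock: 5.98
position: [0.6163, -0.0765, 0.2992]
eef_rot: [-3.136, 0.181, 0.002]
ft_force: [-0.5, 0.7, -0.9]
gripper_width: 0.0866
grip_force: 0.0
delta tool [-0.1957 -0.4198  0.0994] turn -0.2521 yaw -0.1151 tilt [-0.001  0.    -1.   ] q [-0.3   0.45  1.35 -0.    1.35  1.38] t 5.9833
```

```bash
python3 shift.py '-0.016 -0.035 0 -0.03;-0.032 -0.07 0 -0.06;-0.048 -0.105 0 -0.09;-0.064 -0.14 0 -0.12;-0.08 -0.175 0 -0.15;-0.096 -0.21 0.01 -0.18;-0.112 -0.245 0.02 -0.21;-0.128 -0.28 0.03 -0.252'
python3 -c "
from h import *
delta([.47,.363,.2],.137)"
```

```text
clock: 6.65
position: [0.5244, 0.2174, 0.2672]
eef_rot: [-3.134, -0.217, -0.002]
ft_force: [-0.4, 0.3, 0.5]
gripper_width: 0.0868
grip_force: 0.0
delta tool [-0.0339 -0.1517  0.0671] turn 0.0012 yaw 0.1382 tilt [ 0.001  0.    -1.   ] q [0.2  0.4  1.53 0.   1.21 1.63] t 6.65
```

```bash
python3 shift.py '-0.008 -0.035 0.01 0;-0.016 -0.07 0.02 0;-0.024 -0.105 0.03 0;-0.03 -0.135 0.04 0;-0.03 -0.14 0.04 0;-0.03 -0.14 0.04 0;-0.03 -0.14 0.04 0'
python3 - <<'E'
from h import *
import cv2,pickle
delta([.50,.3655,.2],.137)
c=env.get_calibration("wrist"); im=env.camera("wrist"); pickle.dump(c,open("c2.pkl","wb"))
s=cv2.resize(env.camera("scene")[120:330,190:470],(400,300)); cv2.imwrite("pics/w2raw.png",im)
cv2.imwrite("pics/w2.png",cv2.convertScaleAbs(im,alpha=1.4)); cv2.imwrite("pics/s2.png",cv2.resize(s,(800,600)))
E
```

```text
clock: 7.23
position: [0.4762, 0.3502, 0.2274]
eef_rot: [3.133, 0.216, 0.001]
ft_force: [1.0, -0.8, -0.5]
gripper_width: 0.0871
grip_force: 0.0
delta tool [ 0.0257 -0.0119  0.0274] turn 0.0007 yaw 0.1377 tilt [ 0.    -0.001 -1.   ] q [ 0.45  0.48  1.51 -0.    1.15  1.88] t 7.2333
```

View pics/w2.png

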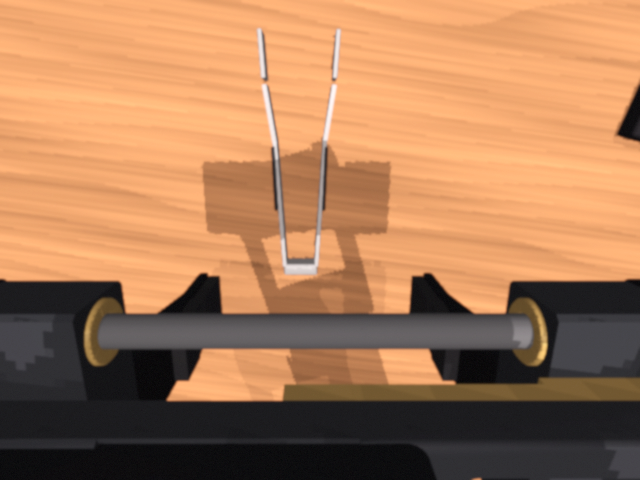

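View pics/s2.png

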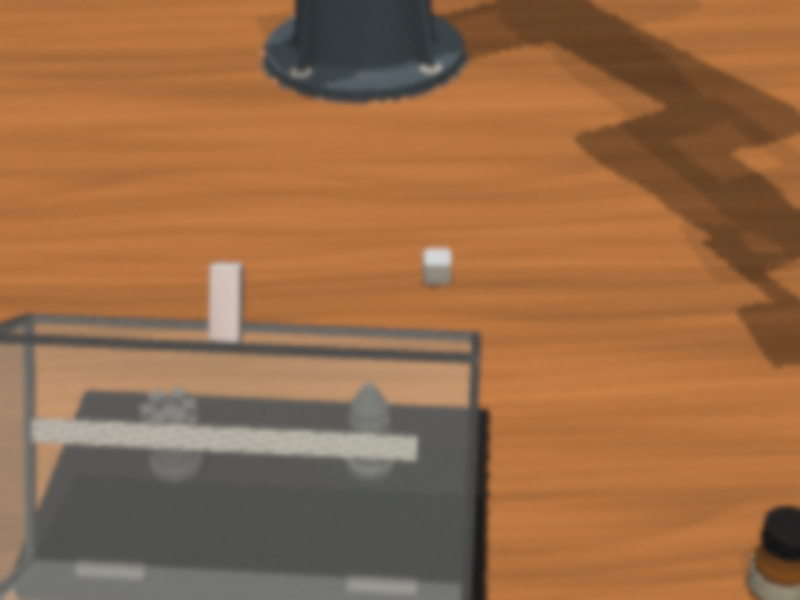

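The wrist view shows the tongs nearly parallel to the tool: jaw tips at (261,30) and (338,30), grips at rows 146-210 with columns 275 and 325, and the spine at (301,266). The scene crop shows the hood standing, with its front right corner at (478,335). I'll measure both.

Run:
```python
from h import *
import pickle
c=pickle.load(open("c2.pkl","rb"))
P=lambda u,v,z:ray("wrist",(u,v),z,c)
jt=(P(261,30,.024)+P(338,30,.024))/2; sp=P(301,262,.024)
g=[P(275,146,.028),P(326,146,.028),P(276,210,.028),P(325,210,.028)]
d=(jt-sp)[:2]; print("len",np.linalg.norm(d),"yaw",np.arctan2(d[1],d[0]),"jaw w",np.linalg.norm(P(261,30,.024)-P(338,30,.024)))
u=d/np.linalg.norm(d)
print("orig from grips",np.mean(g,0)[:2],"from tip",jt[:2]-u*.13,"sp",sp[:2]+u*.1, "grip len",np.linalg.norm(g[0]-g[2]),"w",np.linalg.norm(g[0]-g[1]),np.linalg.norm(g[2]-g[3]))
p=[.6508,-.0801,-.1154,0]
for a in(50,55,60,65,70):
    p[3]=np.radians(a); print(a,[((proj("scene",hood(p,l))-[190,120])*2.857).round() .tolist() for l in((-.15,.13,0),(-.15,.13,.08),(-.19,0,.077))])
delta([.5,.366,.2],.137)
```

```text
len 0.21134159648530076 yaw 0.133811415498739 jaw w 0.0663154573725064
orig from grips [0.50312712 0.36747975] from tip [0.50025361 0.36728043] sp [0.51874521 0.3697697 ] grip len 0.059913313722276255 w 0.04687133198211208 0.04708412159963586
50 [[478.0, 327.0], [480.0, 321.0], [237.0, 237.0]]
55 [[479.0, 327.0], [480.0, 335.0], [231.0, 248.0]]
60 [[479.0, 329.0], [480.0, 351.0], [224.0, 262.0]]
65 [[479.0, 333.0], [479.0, 371.0], [218.0, 280.0]]
70 [[479.0, 340.0], [479.0, 393.0], [211.0, 302.0]]
delta tool [ 0.0252 -0.0135  0.0279] turn -0.0016 yaw 0.1354 tilt [ 0.001 -0.    -1.   ] q [ 0.44  0.48  1.52 -0.    1.15  1.88] t 7.3333
```

Tab tip matches 60° exactly. The tongs' origin is about (0.502, 0.3675) with yaw 0.135. Lowering over the grips.

```bash
python3 shift.py '0.0135 -0.008 0.035 0;0.027 -0.015 0.07 0;0.027 -0.015 0.105 0;0.027 -0.015 0.14 0;0.027 -0.015 0.17 0;0.027 -0.015 0.195 0;0.027 -0.015 0.21 0;0.027 -0.015 0.21 0'
python3 -c "
from h import *
delta([.502,.3675,.005],.135)"
```

```text
clock: 8.0
position: [0.4992, 0.366, 0.0142]
eef_rot: [3.132, 0.21, -0.01]
ft_force: [-0.8, 0.2, 0.5]
gripper_width: 0.0869
grip_force: 0.0
delta tool [ 0.003  -0.0012  0.0092] turn -0.0009 yaw 0.1341 tilt [-0.006 -0.003 -1.   ] q [ 0.45  0.8   1.58 -0.    0.77  1.89] t 8.0
```

```bash
python3 shift.py '0.002 -0.001 0.005 0;0.002 -0.001 0.009 0;0.002 -0.001 0.009 0;0.002 -0.001 0.009 0'
python3 shift.py '0 0 0 0;0 0 0 0;0 0 0 0;0 0 0 0;0 0 0 0;0 0 0 0;0 0 0 0;0 0 0 0' 0.045
```

```text
clock: 8.33
position: [0.5031, 0.3702, 0.0098]
eef_rot: [-3.134, -0.214, -0.003]
ft_force: [0.1, -0.2, -0.3]
gripper_width: 0.0874
grip_force: 0.0
clock: 9.0
position: [0.5024, 0.37, 0.0086]
eef_rot: [-3.134, -0.215, -0.001]
ft_force: [-0.2, -0.1, -1.1]
gripper_width: 0.0471
grip_force: 6.5
```

```bash
python3 shift.py '0 0 0 0;0 0 0 0;0 0 0 0;0 0.001 0.005 0;0 0.001 0.005 0;0 0.001 0.005 0;0 0.001 0.005 0' 0.06
python3 shift.py '0 0 0 0;0 0 0 0;0 0 0 0;0 0 0 0;0 0 0 0;0 0 0 0;0 0 0 0;0 0 0 0' 0.045
python3 shift.py '0 0 -0.005 0;0 0 -0.015 0;0 0 -0.03 0;0 0 -0.05 0;0 0 -0.07 0;0 0 -0.09 0;0 0 -0.09 0;0 0 -0.09 0'
python3 - <<'E'
from h import *
import cv2,pickle
print(env.observe()["position"])
pickle.dump(env.get_calibration("wrist"),open("c3.pkl","wb")); cv2.imwrite("pics/w3.png",cv2.convertScaleAbs(env.camera("wrist"),alpha=1.4))
delta([.5,.366,.2],-.1154)
E
```

```text
clock: 9.58
position: [0.5022, 0.3689, 0.0033]
eef_rot: [3.134, 0.215, -0.001]
ft_force: [-0.5, -0.8, 0.4]
gripper_width: 0.0596
grip_force: 0.0
clock: 10.25
position: [0.5024, 0.369, 0.0036]
eef_rot: [-3.134, -0.215, -0.0]
ft_force: [0.8, 0.1, 0.1]
gripper_width: 0.0455
grip_force: 7.4
clock: 10.92
position: [0.5031, 0.3695, 0.0953]
eef_rot: [-3.133, -0.215, -0.005]
ft_force: [0.0, 0.1, -1.2]
gripper_width: 0.045
grip_force: 7.2
[0.50313799 0.36945597 0.09533764]
delta tool [-0.0024  0.0026 -0.1061] turn 0.2522 yaw 0.1368 tilt [ 0.  0. -1.] q [0.45 0.69 1.54 0.   0.91 1.89] t 10.9667
```

View pics/w3.png

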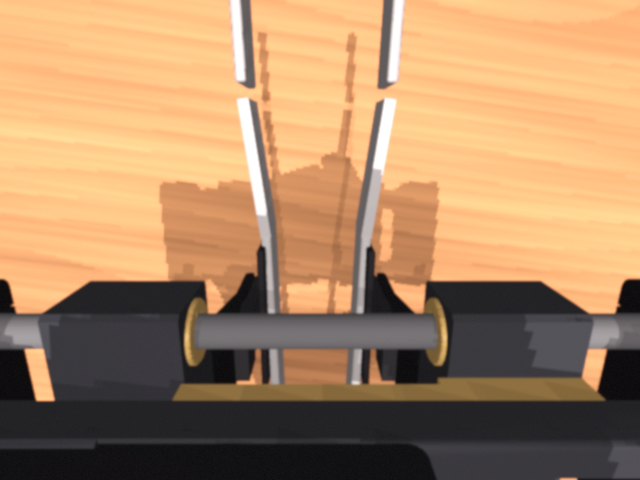

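Run:
```python
from h import *
import pickle
c=pickle.load(open("c3.pkl","rb")); o=env.observe(); R=Ro.from_rotvec(o["eef_rot"]).as_matrix()
for u,v in((239,82),(250,86),(389,82),(397,80),(239,0),(396,0)):
    print((u,v),(R.T@(ray("wrist",(u,v),.0917+.024,c)-o["position"])).round(4))
w=np.array([.6378,-.0130,0]);d=np.array([np.cos(-.1154),np.sin(-.1154),0])
for s in(.175,.11): print("tcp",w-s*d)
delta([*(w-.175*d)[:2],.14],-.1154)
```

```text
(239, 82) [ 0.0902 -0.0264 -0.0217]
(250, 86) [ 0.0889 -0.0226 -0.0217]
(389, 82) [ 0.0902  0.0254 -0.0217]
(397, 80) [ 0.0908  0.0281 -0.0217]
(239, 0) [ 0.1153 -0.0251 -0.0217]
(396, 0) [ 0.1153  0.0264 -0.0217]
tcp [0.46396396 0.00715021 0.        ]
tcp [ 5.28531631e-01 -3.34155917e-04  0.00000000e+00]
delta tool [-0.0871  0.3532 -0.0462] turn 0.2522 yaw 0.1368 tilt [ 0.  0. -1.] q [0.45 0.69 1.54 0.   0.91 1.89] t 10.9667
```

```bash
python3 shift.py '-0.004 0.018 -0.02 0.02;-0.012 0.048 -0.045 0.05;-0.02 0.08 -0.045 0.08;-0.028 0.112 -0.045 0.11;-0.036 0.144 -0.045 0.14;-0.044 0.176 -0.045 0.17;-0.051 0.205 -0.045 0.2;-0.059 0.235 -0.045 0.23'
python3 -c "
from h import *
delta([.464,.0072,.14],-.1154)"
```

```text
clock: 11.63
position: [0.4745, 0.1267, 0.1373]
eef_rot: [3.138, -0.148, -0.004]
ft_force: [0.6, -0.3, -0.6]
gripper_width: 0.0448
grip_force: 7.2
delta tool [ 0.0008  0.12   -0.0026] turn 0.0209 yaw -0.0945 tilt [-0.003 -0.    -1.   ] q [0.03 0.48 1.85 0.   0.82 1.7 ] t 11.6333
```

```bash
python3 shift.py '0 0.03 0 0.01;0 0.06 0 0.02;0 0.085 0 0.02;0 0.103 0 0.02;0 0.11 0 0.02;0 0.11 0 0.02;0 0.11 0 0.02;0 0.11 0 0.02'
python3 - <<'E'
from h import *
import cv2
delta([.464,.0072,.04],-.1154)
c=env.get_calibration("wrist"); im=env.camera("wrist"); cv2.imwrite("pics/w4.png",cv2.convertScaleAbs(im,alpha=1.4))
print("wiz tip exp",proj("wrist",[.6378,-.013,.09],c),"foot",proj("wrist",[.6378,-.013,.022],c))
o=env.observe(); R=Ro.from_rotvec(o["eef_rot"]).as_matrix()
print("jaw c top",proj("wrist",o["position"]+R@[.11,0.0008,-.0217],c))
E
```

```text
clock: 12.3
position: [0.4653, 0.0196, 0.1382]
eef_rot: [-3.136, 0.176, 0.002]
ft_force: [-0.8, 0.2, -1.2]
gripper_width: 0.0454
grip_force: 7.2
delta tool [0.0002 0.0125 0.0982] turn 0.0031 yaw -0.1123 tilt [-0.001  0.001 -1.   ] q [-0.2   0.45  1.91  0.    0.78  1.48] t 12.3
wiz tip exp [ 343.25404067 -101.66445389] foot [335.67198995 -38.61426233]
jaw c top [316.12216639  12.71735697]
```

View pics/w4.png

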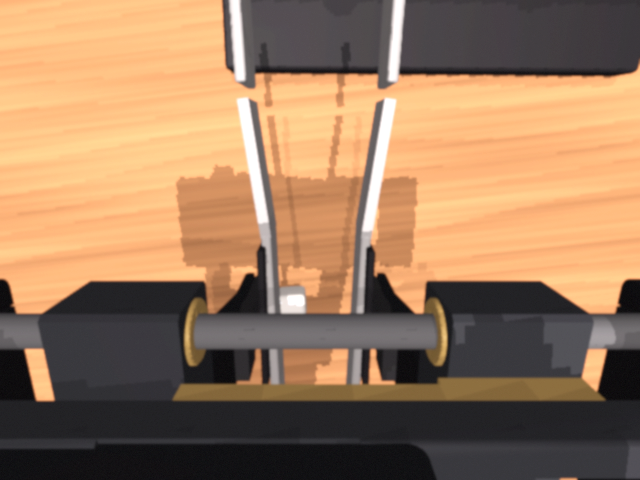

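Jaws straddle symmetrically (columns 244/389), the case's front edge is square to the tool at row 70, and the die (292,300) lies below the tongs' path. I'll line up, lower, and then check that the wizard fits the gap numerically.

```bash
python3 shift.py '0 0.006 0.02 0;0 0.012 0.045 0;0 0.012 0.07 0;0 0.012 0.088 0;0 0.012 0.096 0;0 0.012 0.098 0;0 0.012 0.098 0;0 0.012 0.098 0'
python3 -c "
from h import *
delta([.5285,-.0003,.04],-.1154)"
```

```text
clock: 13.02
position: [0.465, 0.007, 0.0412]
eef_rot: [3.136, -0.176, 0.002]
ft_force: [-0.1, -0.1, -0.7]
gripper_width: 0.0452
grip_force: 7.2
delta tool [0.064  0.0001 0.0013] turn 0.003 yaw -0.1124 tilt [ 0.001 -0.    -1.   ] q [-0.23  0.65  1.97  0.    0.52  1.46] t 13.0167
```

```bash
python3 shift.py '0.008 0 0 0;0.018 0 0 0;0.028 0 0 0;0.038 0 0 0;0.048 0 0 0;0.058 0 0 0;0.064 0 0 0;0.064 0 0 0'
python3 - <<'E'
from h import *
import cv2
delta([.5285,-.0003,.04],-.1154)
w=cv2.convertScaleAbs(env.camera("wrist")[0:150,190:450],alpha=1.6); s=cv2.convertScaleAbs(env.camera("scene")[180:320,190:450],alpha=1.6)
cv2.imwrite("pics/f.png",np.vstack([cv2.resize(w,(520,300)),cv2.resize(s,(520,280))]))
E
```

```text
clock: 13.68
position: [0.5309, -0.0012, 0.0409]
eef_rot: [3.136, -0.178, 0.006]
ft_force: [0.6, -0.1, -1.4]
gripper_width: 0.0453
grip_force: 7.2
delta tool [-0.0024 -0.0006  0.0009] turn 0.0021 yaw -0.1133 tilt [ 0.004 -0.001 -1.   ] q [-0.21  0.69  1.81  0.    0.64  1.47] t 13.6833
```

View pics/f.png

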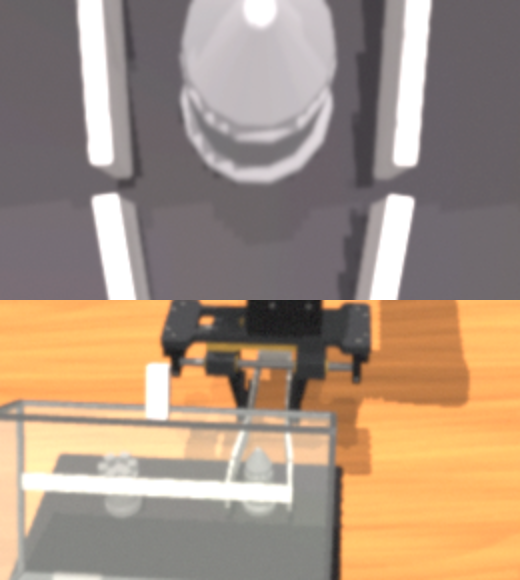

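The wizard sits centred between the jaws (column 257 against a mid-line of 253 in the wrist half), and the hood still stands. Closing now.

```bash
python3 shift.py '0 0 0 0;0 0 0 0;0 0 0 0;0 0 0 0;0 0 0 0;0 0 0 0;0 0 0 0;0 0 0 0' 0.02
python3 shift.py '0 0 0 0;0 0 0 0;0 0 0 0;0 0 0 0'
```

```text
clock: 14.45
position: [0.5278, -0.0005, 0.0405]
eef_rot: [-3.137, 0.178, 0.0]
ft_force: [-0.0, -0.5, -0.8]
gripper_width: 0.0345
grip_force: 30.0
clock: 14.78
position: [0.5279, -0.0005, 0.0405]
eef_rot: [3.137, -0.178, -0.0]
ft_force: [0.4, 0.4, -1.2]
gripper_width: 0.0348
grip_force: 30.0
```

Width 34.8 mm means the jaws are closed on the robe. Lifting slowly.

```bash
python3 shift.py '0 0 -0.004 0;0 0 -0.01 0;0 0 -0.018 0;0 0 -0.026 0;0 0 -0.034 0;0 0 -0.042 0;0 0 -0.048 0;0 0 -0.05 0'
python3 shift.py '0 0 0 0;0 0 0 0;0 0 0 0;0 0 0 0;0 0 0 0;0 0 0 0;0 0 0 0;0 0 0 0'
python3 - <<'E'
from h import *
import cv2
a=cv2.imread("pics/f.png")
w=cv2.convertScaleAbs(env.camera("wrist")[0:150,190:450],alpha=1.6); s=cv2.convertScaleAbs(env.camera("scene")[180:320,190:450],alpha=1.6)
cv2.imwrite("pics/g.png",np.vstack([cv2.resize(w,(520,300)),cv2.resize(s,(520,280))]))
# numeric check: is the wizard seen between jaws in wrist view (brightness where wizard was) and hood unchanged in scene
b=cv2.imread("pics/g.png")
print("wrist rows mean",[int(b[r,200:310].mean()) for r in range(10,300,30)],[int(a[r,200:310].mean()) for r in range(10,300,30)])
print("hood region diff",cv2.absdiff(a,b)[400:480,0:140].mean(), "tower",cv2.absdiff(a,b)[455:515,95:145].mean(),"wiz col",[int(x) for x in b[420:520:8,250:266].mean((1,2))],[int(x) for x in a[420:520:8,250:266].mean((1,2))])
E
```

```text
clock: 15.45
position: [0.5287, -0.0007, 0.092]
eef_rot: [3.136, -0.178, 0.004]
ft_force: [0.1, -0.2, -1.5]
gripper_width: 0.0344
grip_force: 30.0
clock: 16.12
position: [0.5278, -0.0005, 0.0904]
eef_rot: [-3.136, 0.178, 0.001]
ft_force: [-0.2, 0.3, -2.2]
gripper_width: 0.0343
grip_force: 30.0
wrist rows mean [182, 179, 176, 156, 126, 106, 92, 97, 95, 99] [220, 196, 193, 190, 159, 153, 103, 105, 112, 112]
hood region diff 0.9452380952380952 tower 0.8854444444444445 wiz col [199, 126, 198, 176, 175, 176, 204, 154, 239, 255, 221, 133, 137] [176, 126, 191, 194, 201, 201, 202, 195, 244, 255, 236, 206, 155]
```

Run:
```python
from h import *
import cv2
a=cv2.imread("pics/f.png");b=cv2.imread("pics/g.png")
t=a[444:474,243:275]; r=cv2.matchTemplate(b[380:520,225:295],t,cv2.TM_CCOEFF_NORMED); _,v,_,l=cv2.minMaxLoc(r)
print("hat match",v,"shift rows",380+l[1]-444,"cols",225+l[0]-243, "expected",2*(proj("scene",[.6378,-.013,.14])-proj("scene",[.6378,-.013,.09])))
t=a[60:185,170:345]; r=cv2.matchTemplate(b[:300,100:420],t,cv2.TM_CCOEFF_NORMED); _,v,_,l=cv2.minMaxLoc(r); print("wrist foot",v,l[1]-60,100+l[0]-170)
```

```text
hat match 0.45658859610557556 shift rows 2 cols 12 expected [ -1.02607066 -45.57554218]
wrist foot 0.45911774039268494 8 32
```

Run:
```python
import cv2
b=cv2.cvtColor(cv2.imread("pics/g.png"),6);a=cv2.cvtColor(cv2.imread("pics/f.png"),6)
print([int(x) for x in b[0:200:8,240:270].mean(1)]);print([int(x) for x in a[0:200:8,240:270].mean(1)])
for r in(5,40,80,110,130,150): print(r,b[r,60:460:10].tolist())
print("scene col below strip")
for r in range(496,530,5): print(r,a[r,230:300:8].tolist(),b[r,230:300:8].tolist())
for r in range(390,450,6): print(r,a[r,234:286:6].tolist(),b[r,234:286:6].tolist())
```

```text
[173, 174, 175, 175, 175, 175, 175, 175, 175, 175, 175, 175, 160, 159, 146, 106, 104, 105, 141, 199, 156, 66, 66, 76, 99]
[249, 250, 247, 228, 192, 190, 189, 189, 189, 188, 188, 188, 188, 188, 188, 187, 157, 200, 129, 113, 114, 180, 210, 122, 103]
5 [63, 62, 65, 63, 64, 64, 64, 63, 64, 94, 255, 255, 187, 191, 189, 187, 185, 180, 173, 174, 176, 178, 183, 188, 189, 194, 196, 184, 255, 255, 100, 61, 61, 61, 62, 61, 61, 60, 62, 61]
40 [97, 96, 97, 96, 96, 96, 97, 97, 97, 118, 255, 255, 162, 183, 182, 180, 176, 175, 174, 175, 175, 177, 177, 183, 183, 185, 188, 197, 255, 255, 107, 94, 94, 90, 93, 93, 94, 93, 94, 87]
80 [97, 98, 98, 98, 98, 98, 98, 98, 98, 128, 255, 255, 147, 126, 154, 165, 175, 174, 174, 175, 175, 177, 177, 177, 169, 154, 133, 156, 255, 255, 103, 94, 94, 94, 94, 94, 94, 94, 93, 94]
110 [98, 98, 98, 98, 98, 98, 98, 98, 97, 117, 255, 255, 148, 175, 127, 105, 109, 162, 190, 145, 141, 159, 150, 110, 106, 128, 147, 160, 255, 255, 102, 96, 97, 96, 96, 95, 94, 94, 94, 94]
130 [99, 99, 99, 99, 99, 98, 98, 98, 98, 128, 255, 255, 148, 77, 166, 155, 108, 106, 104, 103, 105, 106, 104,
[... 1204 characters left out ...]
18, 141, 126, 125, 188, 165]
408 [161, 115, 115, 132, 138, 136, 132, 133, 129] [169, 173, 182, 132, 154, 136, 133, 181, 162]
414 [183, 153, 165, 167, 168, 169, 172, 169, 167] [190, 193, 172, 172, 173, 170, 172, 176, 170]
420 [202, 138, 187, 175, 179, 199, 214, 209, 202] [209, 236, 190, 198, 204, 198, 192, 247, 212]
426 [126, 126, 128, 125, 126, 128, 134, 134, 136] [127, 130, 126, 128, 128, 130, 129, 146, 137]
432 [179, 226, 179, 175, 177, 170, 170, 166, 162] [182, 225, 181, 182, 186, 170, 167, 202, 158]
438 [197, 252, 187, 194, 194, 195, 197, 198, 198] [208, 250, 171, 184, 192, 183, 182, 248, 195]
444 [225, 218, 186, 197, 203, 204, 203, 204, 203] [203, 232, 171, 177, 178, 177, 195, 215, 194]
```

The foot has left the base, and the robe, hat and foot appear between the jaws in the wrist view. Handing in.

```bash
python3 -c "
from rig import env
print(env.sign_off())"
```

```text
the job is handed in; nothing more can be done
None
```

I handed the job in with the hood at about 60° and the wizard gripped in the tongs about 5 cm above where it stood; sign-off gave no verdict, and I checked that last lift from pixel values, not a viewed picture.

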